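Set the weld fixture's star wheel and lock it

TASK

Set up the weld fixture for the green product: with a fingertip, gently push an arm of the star wheel round until the red arm points at the green mark on the dial, and let it rest there; then push the blue clamp lever fully round to its stop to lock the setting. Only push, do not grip or lift anything, and leave the loose parts, tools and bottles where they are.

Things in the scene. Friction and masses are not known exactly. Their poses are not given: they have to be found in the camera images.
- base: Weld fixture fixed on the table: dark plate 380 x 470 x 12 mm with a star wheel over a round aluminium dial (300 mm across, face 18 mm above the table), a blue clamp lever, and a nest block (60 mm tall, 100 x 120 mm, at x +85, y -228 mm). Origin on the table under the wheel's axis; x away from the robot, y left, z up, at yaw 0 (may be yawed -0.15 to 0.35 rad).
- wheel: Star wheel on a vertical axis; origin on the axis at table height, x along the RED arm. Three arms 120 degrees apart, one red, two black: bars 16 mm wide, underside 45 and top 65 mm above the table, free below, reaching 98 mm from the axis. Hub 52 mm across, top at 72 mm. Turns both ways, far from any stop; friction 0.16 N m; stays where left.
- red_tip (a point): End of the red arm, 98 mm from the wheel's axis, 55 mm above the table.
- green_mark: Green disc 26 mm across and 3 mm thick, fixed flat on the dial, 112 to 130 mm from the wheel's axis (beyond the arms' ends). Origin: centre of its underside, 18 mm above the table. It may be on either side of the red arm, 0.7 to 2.1 rad away.
- yellow_mark: Yellow disc of the same size on the other side of the dial: another product's setting, not to be used.
- lever (a joint): Angle of the blue clamp lever (rad). 0: open, along the fixture's -x, towards the robot. Grows anticlockwise from above to the stop at 1.57: locked, along the fixture's -y, to the right, away from the wheel. Starts at 0 to 0.35. Friction 0.12 N m; stays where left.
- lever_pivot (a point): On the lever's vertical pivot axis, 55 mm above the table, at x -40, y -200 mm in the fixture's frame. Round boss 36 mm across, top 70 mm above the table.
- lever_tip (a point): End of the blue lever, 94 mm from its pivot axis, 55 mm above the table. The lever is a bar 16 mm wide and 20 mm tall, its underside 45 and top 65 mm above the table.
- housing: Bystander: white plastic housing, 50 x 85 x 24, lying loose in the nest between two steel rails (mm). Origin: centre of its underside.
- gauge_pin: Bystander: brass gauge pin, 24 wide at its foot, 40 tall, standing loose on the base plate (mm). Origin: centre of its underside.
- collar: Bystander: white plastic ring, 40 across, 18 tall, loose on the base plate (mm). Origin: centre of its underside.
- driver: Bystander: orange screwdriver lying on the table, to the left, 200 long (mm). Origin: underneath its middle, at table height.
- cleaner: Bystander: white bottle with blue cap, 60 across, 150 tall, standing on the table, to the right (mm). Origin: centre of its underside.
- jar: Bystander: clear jar, 60 across, 70 tall, standing on the table, to the right (mm). Origin: centre of its underside.
- spare_housing: Bystander: white plastic housing, 50 x 85 x 24, on the table, to the left (mm). Origin: centre of its underside.

How it is judged:
On the way, in this order (a step that is already met when the one before it is completed fails the run):
1. the red arm points at the green mark and rests there, the lever still open (x of green_mark in the frame of wheel above 0.05 m and y of green_mark in the frame of wheel between -0.012 and 0.012 m and angular speed of wheel below 0.05 rad/s and value of joint lever below 0.6 rad), for 0.3 s.
2. the lever is pushed round to its stop, the red arm still on the green mark (x of green_mark in the frame of wheel above 0.05 m and y of green_mark in the frame of wheel between -0.012 and 0.012 m and angular speed of wheel below 0.05 rad/s and value of joint lever above 1.4 rad), for 0.2 s.
At the end, for the whole second after the job is handed in: The red arm's centre line passes within 12 mm of the green mark's centre (it crosses the disc), the wheel at rest; the lever is within 0.17 rad of its stop (above 1.4 rad) and at rest; no loose thing is moving (all of step 2 and velocity of joint lever between -0.05 and 0.05 rad/s and linear speed of each of housing, gauge_pin, collar, driver, cleaner, jar, spare_housing below 0.02 m/s); the robot touches nothing.
It fails at once if a loose bystander moved more than 15 mm (knocked, lifted or carried) (distance of any of housing, gauge_pin, collar, driver, cleaner, jar, spare_housing from where it was at the start of the episode above 0.015 m).
It fails at once if not gently, or gripped: the fingers press on something with more than 40 N (contact force between the fingers and anything else above 40 N).
It also fails if it takes over 54 s, if anything falls off the work surface, if the arm or the gripper's body presses on something with over 40 N, if the wrist force passes 120 N, or if a joint passes its speed limit or range.

ROBOT

A 6-joint arm with a two-finger parallel gripper is mounted at the origin on the work surface. World frame = base frame: x ahead of the robot, y to its left, z up, the work surface at z = 0. Lengths are in m, angles in rad, forces in N, time in s.
With the tool pointing down it reaches from about 0.375 to 0.75 m from the base axis. Payload 9 kg.
Tool frame: the origin (TCP) lies on the centre line of the jaws, within the pads' length; the fingertips stand 19 mm ahead of it and the grasp point (between the pads) is the TCP; z points along the fingers, y is the line along which they close (so a half turn about z gives the same grasp; the last joint's range is limited). The gripper opens to 85 mm and grips with 20 to 120 N. Pads are 22 mm wide; open, the fingers measure 114 mm over their backs; the gripper's body (76 mm by 85 mm) begins 54 mm behind the grasp point. The pads swing forward as they close: fully open they stand 13 mm farther back than shut.
Start: joints at [1.037, 0.104, 0.097, 1.564, 0, 1.353], TCP at [0.186, 0.57, 0.25] pointing down, gripper open.
Joint ranges: [-2.99, 2.99], [-0.84, 1.86], [-1.1, 1.16], [-1.84, 2.11], [-1.51, 1.56], [-3.14, 3.14]. Speed limits (rad/s): [2.22, 2.22, 2.57, 3.14, 3.14, 3.14].

INTERFACE

Orientations are given as a unit quaternion [x, y, z, w].
In Python, from station import ctrl, grab_frame, nets gives the robot as it stands.
- The arm moves only by the shell command python3 -m inch 'ROWS'. ROWS is a JSON object of lists of equal length, an entry for each row: "hand": the opening, from -1 (shut) to 1 (fully open); "dp": the shift along the tool's x, y, z in units of 60 mm (1.0 is 60 mm), a list of three; "turn": the turn about the tool's z in units of 5 degrees (1.0 is 5 degrees). A call has 1 to 12 rows; each row shifts and turns the commanded pose from where the row before left it, along the tool's axes as they then stand; what a row does not reach is not made up. A row lasts 1/8 s, in which the tool goes at most 62.5 mm and 10.7 degrees, less where a joint would pass 70% of its speed; a pose out of reach is approached as far as the arm can. A call is refused whole if a number of a shift passes 1 or a number of a turn 1, either way. A call with a gripper value outside its range is refused whole. The fingers move at their own pace and stop on an object; the grip force is fixed at half the most. Time passes only in rows, so rows that do not move let the fingers close. It gives the time, the measured TCP pose, the force, the opening and the grip force at its end, in the units of the state.
- ctrl.sense(): the state, without advancing time (a new reading comes with each control period).
- grab_frame(name): name is "side" or "top"; returns a dict with "image" (480x640x3 uint8, red, green, blue), "z_map" (480x640 float32, m along the optical axis (not along the pixel's ray), 0 where there is no reading), "mtx" (3x3 intrinsics, pixels), "view" (4x4, takes a point from world to camera coordinates). Camera axes: x right, y up, looking along -z (the intrinsics and any distortion apply to the point x, -y, -z); pixel columns grow to the right and rows downward; lengths in m; the calibration is good to about 2 mm. A picture is of the moment at which its call begins.
- ctrl.sign_off(): hands the job in; it is judged then, once.
Trained networks look in the newest picture that a camera, given by its name, has taken for a name from the list of things; names that differ only in an ending like _2 or _b are one class to them, and where a whole thing is asked for, a point or a joint stands for the part that bears it (a point fixed in the world has none). Each returns a list of dicts, best first, with "conf" (0 to 1); they miss things now and then, are a little off and sometimes report something else, mostly with a low value. They report only what shows in the picture. A call takes as long as a camera call.
- nets.look_for(query, camera): "xyz" ([x, y, z] in m, in world coordinates, good to about 4 mm: the middle of the surface that is visible of it).
- nets.trace(query, camera): "mask" (480x640 bool, what is visible of it).
- nets.landmark_of(query, camera): "xyz" ([x, y, z] in m, in world coordinates, good to about 4 mm: a listed point, or the origin of a listed thing).
The state is a dict: "clock": time; "q": joint angles; "qd": joint speeds; "joint_torque": joint torques, N m; "ee_pos": TCP position; "ee_rot": TCP orientation; "force": force on the tool from outside, world axes, zero at the start; "moment": the same for the moment, N m; "opening": finger opening in m; "finger_force": force on a finger pad.
Only numpy, scipy, OpenCV 4.12 (cv2) and the standard library are available. Lean on these libraries where they do the work, as an engineer would, in place of code of your own. Each camera call takes 0.05 s, during which the arm holds its last target. There are 200 camera calls.

## Working session

There is one attempt and no reset: what is moved stays moved. The work goes in short steps, Python scripts to look and compute and a shell command to move; the robot and the scene stay as the last step left them, time stands still between calls to the robot, and variables do not carry over. Pictures are saved under pics/ and viewed, at most 10 in all, crops included, and the job is handed in when it is done.

```bash
mkdir -p pics
python3 - <<'E'
from station import ctrl, grab_frame, nets
import cv2,numpy as np
for c in ("top","side"):
    f=grab_frame(c); cv2.imwrite(f"pics/{c}0.png",f["image"][:,:,::-1])
    for q in ("wheel","red_tip","green_mark","yellow_mark","lever_pivot","lever_tip","base","gauge_pin","collar","housing","cleaner","jar"):
        r=nets.landmark_of(q,c)
        print(c,q,[(np.round(d["xyz"],3).tolist(),round(d["conf"],2)) for d in r[:2]])
s=ctrl.sense();print(s["clock"],s["ee_pos"],s["ee_rot"],s["opening"])
E
```

```text
top wheel [([0.599, 0.107, 0.001], 0.82)]
top red_tip [([0.503, 0.106, 0.056], 0.92), ([0.46, 0.233, 0.008], 0.15)]
top green_mark [([0.559, 0.221, 0.019], 0.59), ([0.601, 0.111, -0.004], 0.53)]
top yellow_mark [([0.541, -0.009, 0.024], 0.39)]
top lever_pivot [([0.574, -0.089, 0.058], 0.71)]
top lever_tip [([0.475, -0.107, 0.054], 0.54)]
top base [([0.597, 0.11, -0.0], 0.84)]
top gauge_pin [([0.459, 0.012, 0.013], 0.51)]
top collar [([0.461, 0.234, 0.008], 0.57)]
top housing [([0.701, -0.119, 0.036], 0.68)]
top cleaner [([0.559, -0.407, 0.0], 0.6), ([0.495, 0.428, -0.0], 0.43)]
top jar [([0.444, -0.393, 0.001], 0.89)]
side wheel [([0.597, 0.111, -0.001], 0.89)]
side red_tip [([0.503, 0.106, 0.049], 0.83)]
side green_mark [([0.558, -0.408, -0.002], 0.35)]
side yellow_mark [([0.544, -0.008, 0.016], 0.58), ([0.48, -0.109, 0.056], 0.34)]
side lever_pivot [([0.571, -0.093, 0.055], 0.87), ([0.599, 0.114, -0.001], 0.73)]
side lever_tip [([0.48, -0.11, 0.056], 0.81)]
side base [([0.601, 0.105, -0.001], 0.57)]
side gauge_pin [([0.453, 0.011, 0.012], 0.42)]
side collar [([0.461, 0.232, 0.013], 0.74)]
side housing [([0.699, -0.117, 0.039], 0.84)]
side cleaner []
side jar [([0.445, -0.399, -0.0], 0.76)]
1.3 [0.18635354 0.57035065 0.2503003 ] [1.57261781e-01 9.87556951e-01 2.39813088e-05 1.27215718e-05] 0.08560363660546033
```

View pics/top0.png

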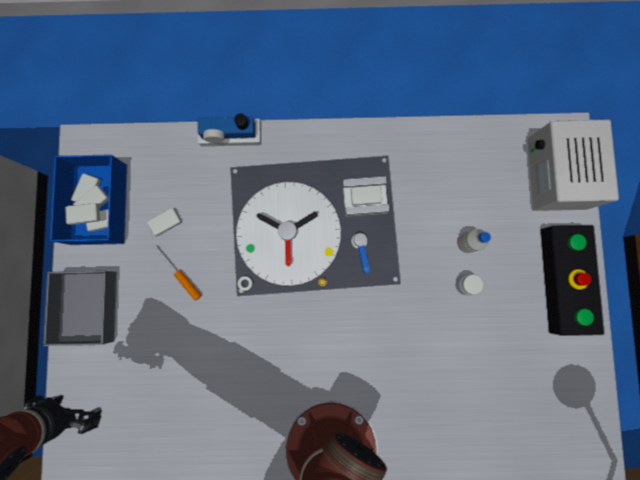

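View pics/side0.png

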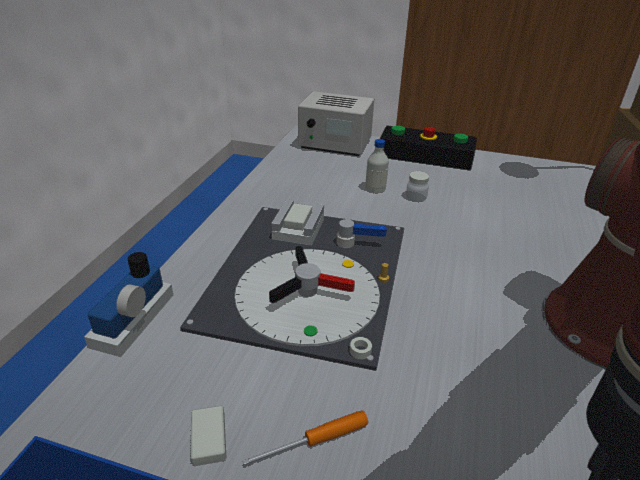

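The top view shows the red arm pointing at the robot (289,250), with green to its left (250,248) and yellow to its right (329,252). The lever is near open (364,258), and the gauge pin (323,283) and collar (244,284) sit at the plate's near edge. Next I'll refine the angles by colour.

```bash
cat > h.py <<'E'
from station import ctrl, grab_frame, nets
import cv2,numpy as np
def ray(f,u,v,z):
    K,V=f["mtx"],f["view"]; d=np.linalg.inv(K)@[u,v,1]; R,t=V[:3,:3],V[:3,3]
    d=R.T@[d[0],-d[1],-d[2]]; o=-R.T@t
    return o+d*(z-o[2])/d[2]
RG={"red":((0,10),.065),"green":((50,75),.021),"yellow":((22,35),.021),"blue":((105,125),.065)}
def meas(cam="top"):
    f=grab_frame(cam); hsv=cv2.cvtColor(f["image"],cv2.COLOR_RGB2HSV); out={}
    for n,((a,b),z) in RG.items():
        m=cv2.inRange(hsv,(a,120,60),(b,255,255)); v,u=np.nonzero(m)
        P=np.array([ray(f,x,y,z)[:2] for x,y in zip(u,v)])
        c={"red":(.60,.108),"green":(.60,.108),"yellow":(.60,.108),"blue":(.573,-.091)}[n]
        r=np.hypot(*(P-c).T); k=(r<.14) & (r>(.1 if n in("green","yellow") else .0))
        P=P[k]
        if len(P)<4: continue
        mn=P.mean(0); w,e=np.linalg.eigh(np.cov(P.T)); ax=e[:,1]; ax=ax*np.sign(ax@(mn-c))
        out[n]=(len(P),mn.round(4),round(np.degrees(np.arctan2(ax[1],ax[0]))%360,1),round(np.degrees(np.arctan2(*(mn-c)[::-1]))%360,1))
    return f,out
def show(cams=("top","side")):
    for c in cams:
        f,o=meas(c)
        for k,x in o.items(): print(c,k,*x)
    s=ctrl.sense();print(s["clock"],s["ee_pos"].round(4),s["ee_rot"].round(3),s["q"].round(2),s["force"].round(1),s["opening"])
E
python3 - <<'E'
from h import *
show()
for c in("top","side"):
    f=grab_frame(c)
    for q in("wheel","green_mark","lever_pivot","red_tip"):
        print(c,q,[(np.round(d["xyz"],3).tolist(),round(d["conf"],2)) for d in nets.landmark_of(q,c)[:2]])
E
```

```text
top red 122 [0.537  0.1072] 180.0 180.7
top green 42 [0.5558 0.2194] 116.5 111.6
top yellow 51 [ 0.5408 -0.0056] 156.1 242.5
top blue 193 [ 0.5139 -0.1018] 189.6 190.4
side red 324 [0.5361 0.1173] 176.2 171.7
side green 103 [0.5569 0.2193] 96.0 111.2
side yellow 63 [ 0.5414 -0.0058] 299.3 242.7
side blue 359 [ 0.513  -0.0882] 191.9 177.4
1.4 [0.1863 0.5704 0.2503] [0.157 0.988 0.    0.   ] [1.04 0.1  0.1  1.56 0.   1.35] [ 0.4 -0.2 -0.6] 0.0852682046292378
top wheel [([0.598, 0.105, 0.003], 0.7)]
top green_mark []
top lever_pivot [([0.57, -0.093, 0.061], 0.81)]
top red_tip [([0.5, 0.107, 0.057], 0.78)]
side wheel [([0.595, 0.108, -0.0], 0.87)]
side green_mark [([0.494, 0.431, 0.003], 0.66), ([0.563, 0.219, 0.018], 0.45)]
side lever_pivot [([0.57, -0.092, 0.054], 0.8)]
side red_tip []
```

```bash
python3 -m inch '{"hand":[-1,-1,-1,-1,-1,-1],"dp":[[0,0,0],[0,-0.5,0],[0,-1,0],[0,-1,0],[0,-1,0],[0,-1,0]],"turn":[-1,-1,-1,-1,0,0]}'
```

```text
clock: 2.65
ee_pos: [0.1715, 0.3004, 0.2503]
ee_rot: [-0.017, 1.0, 0.0, 0.0]
force: [0.2, -0.2, 1.0]
opening: 0.0001
finger_force: 0.0
```

```bash
python3 -m inch '{"hand":[-1,-1,-1,-1,-1,-1,-1,-1,-1],"dp":[[-0.8,0,0],[-0.82,-0.5,0],[-0.82,-0.5,0],[-0.82,-0.5,0],[-0.82,-0.5,0],[-0.82,-0.5,0],[-0.8,-0.5,0],[0,-0.5,0.5],[0,-0.5,0.5]],"turn":[0.4,0,0,0,0,0,0,0,0]}'; python3 -c "
from h import *
show(['top'])"
```

```text
clock: 3.78
ee_pos: [0.514, 0.0618, 0.1894]
ee_rot: [0.001, 1.0, 0.0, -0.0]
force: [0.1, 0.1, 0.5]
opening: 0.0001
finger_force: 0.0
top red 3718 [0.576  0.1028] 166.6 192.1
top green 25 [0.5557 0.2231] 182.6 111.1
top yellow 43 [ 0.5414 -0.0075] 196.1 243.1
top blue 192 [ 0.5137 -0.1019] 189.5 190.4
3.825 [0.5122 0.0594 0.185 ] [ 0.002  1.    -0.    -0.003] [-0.14 -0.15 -0.27  1.45 -0.   -0.13] [-0.4 -3.2 -4.8] 0.00010182121052350835
```

```bash
python3 -m inch '{"hand":[-1,-1,-1,-1,-1,-1,-1],"dp":[[-0.17,0,0],[0,0,0.5],[0,0,0.5],[0,0,0.5],[0,0,0.5],[0,0,0.2],[0,0,0]],"turn":[0,0,0,0,0,0,0]}'; python3 -c "
from h import *
f,o=meas('side'); print(ctrl.sense()['ee_pos'],ctrl.sense()['force']); cv2.imwrite('pics/s1.png',cv2.resize(f['image'][200:380,180:420,::-1],None,fx=3,fy=3))"
```

```text
clock: 4.7
ee_pos: [0.5239, 0.0635, 0.0587]
ee_rot: [0.0, 1.0, 0.0, 0.0]
force: [-0.3, -0.5, 0.7]
opening: 0.0001
finger_force: 0.0
[0.52442623 0.06330441 0.05949973] [-0.40809474  0.15399858 -0.0659429 ]
```

View pics/s1.png

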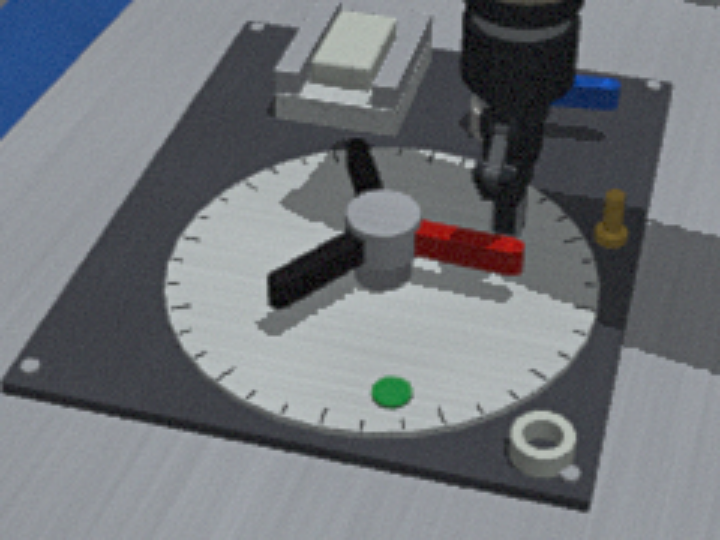

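The finger is right of the red arm, near its end (crop 505,215), and clear of the gauge pin (612,220). I'll lower it a little, approach and push along the arc.

```bash
python3 -m inch '{"hand":[-1,-1,-1,-1,-1,-1,-1,-1,-1,-1,-1,-1],"dp":[[0,0,0.13],[0,0.1,0],[0,0.1,0],[0,0.1,0],[0.03,0.11,0],[0.03,0.11,0],[0.03,0.11,0],[0.03,0.11,0],[0.03,0.11,0],[0.03,0.11,0],[0.03,0.11,0],[0,0,0]],"turn":[0,0,0,0,1,1,1,1,1,1,1,0]}'
cat >> h.py <<'E'
def redarm(cam,W=(.598,.107),z=.065,save=None):
    f=grab_frame(cam); hsv=cv2.cvtColor(f["image"],cv2.COLOR_RGB2HSV)
    m=cv2.inRange(hsv,(0,200,90),(6,255,255)); v,u=np.nonzero(m)
    P=np.array([ray(f,x,y,z)[:2] for x,y in zip(u,v)])-W; k=np.hypot(*P.T)<.12
    print(cam,"red n",k.sum(), "ang", np.degrees(np.arctan2(*P[k].mean(0)[::-1]))%360, P[k].mean(0))
    if save: cv2.imwrite(save,cv2.resize(f['image'][200:380,180:420,::-1],None,fx=3,fy=3))
    s=ctrl.sense();psi=2*np.degrees(np.arctan2(s["ee_rot"][0],s["ee_rot"][1]));psi=180-psi
    d=s["ee_pos"][:2]-W;a=np.radians(psi);print("psi",psi,"r",d@[np.cos(a),np.sin(a)],"tool y",d@[np.sin(a),-np.cos(a)],s["ee_pos"],s["q"].round(2),s["force"].round(1))
E
python3 -c "
from h import *
redarm('top');redarm('side',save='pics/s2.png')
for c in('top','side'): print([(np.round(d['xyz'],3).tolist(),round(d['conf'],2)) for d in nets.landmark_of('red_tip',c)[:2]])"
```

```text
clock: 6.25
ee_pos: [0.5234, 0.1287, 0.0505]
ee_rot: [0.301, 0.954, 0.0, -0.0]
force: [0.6, -0.1, -0.4]
opening: -0.0
finger_force: 0.0
top red n 0 ang nan [nan nan]
psi 145.04485414532718 r 0.07329071285270873 tool y -0.025037729424608215 [0.52358588 0.12846987 0.05057002] [-0.   -0.02 -0.39  1.19  0.    0.61] [-0.  -0.3 -0.1]
side red n 98 ang 145.78190546032377 [-0.05954092  0.04049146]
psi 145.03814318605845 r 0.07311957163210527 tool y -0.025139208434887882 [0.5236705  0.12829735 0.05064334] [-0.   -0.02 -0.39  1.19  0.    0.61] [ 0.1 -0.7  0.6]
[]
[([0.517, 0.156, 0.049], 0.59)]h.py:29: RuntimeWarning: Mean of empty slice.
  print(cam,"red n",k.sum(), "ang", np.degrees(np.arctan2(*P[k].mean(0)[::-1]))%360, P[k].mean(0))
  ret = um.true_divide(
```

View pics/s2.png

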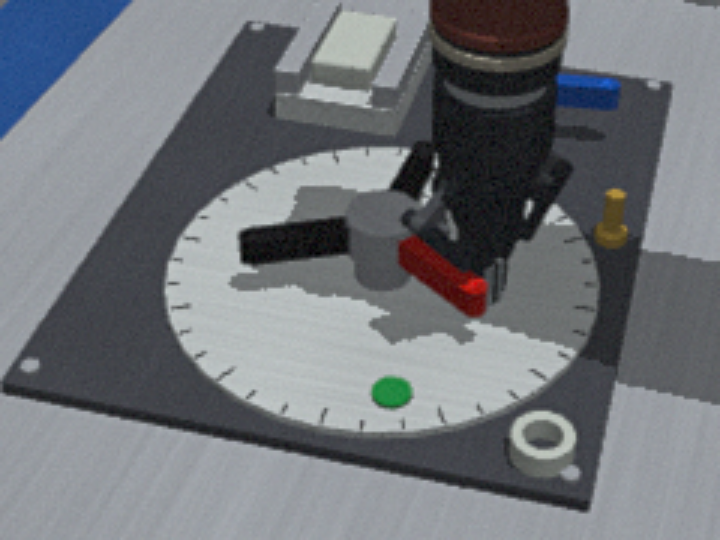

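The finger is pushing the red arm round (crop 445,275). I'll do another 25°, back off, and measure.

```bash
python3 -m inch '{"hand":[-1,-1,-1,-1,-1,-1,-1,-1,-1],"dp":[[0.03,0.11,0],[0.03,0.11,0],[0.03,0.11,0],[0.03,0.11,0],[0.03,0.11,0],[0,0,0],[0,-0.5,0],[0,-0.5,-0.5],[0,0,-0.8]],"turn":[1,1,1,1,1,0,0,0,0]}'; 
python3 -c "
from h import *
redarm('top');redarm('side',save='pics/s3.png')
for c in('top','side'): print([(np.round(d['xyz'],3).tolist(),round(d['conf'],2)) for q in ('red_tip','wheel','green_mark') for d in nets.landmark_of(q,c)[:2]])"
```

```text
clock: 7.58
ee_pos: [0.4854, 0.1268, 0.1272]
ee_rot: [0.5, 0.866, -0.001, -0.002]
force: [1.3, 0.4, 0.6]
opening: -0.0003
finger_force: 0.0
top red n 0 ang nan [nan nan]
psi 120.02832930537225 r 0.07153157311112904 tool y -0.08350921956721305 [0.48990314 0.1271401  0.13567878] [-0.01 -0.18 -0.39  1.36  0.    1.04] [3.  0.6 6.3]
side red n 154 ang 121.44993694983602 [-0.03470115  0.05673834]
psi 120.03090847628016 r 0.07100533406210927 tool y -0.08241430817535624 [0.49111352 0.12722761 0.13401848] [-0.   -0.18 -0.39  1.35  0.    1.04] [ 0.5 -0.8  0.3]
[([0.598, 0.106, 0.001], 0.71), ([0.642, 0.472, 0.004], 0.19)]
[([0.547, 0.186, 0.049], 0.72), ([0.599, 0.111, -0.002], 0.7), ([0.546, 0.186, 0.048], 0.59), ([0.56, 0.218, 0.018], 0.6), ([0.497, 0.431, 0.003], 0.47)]h.py:29: RuntimeWarning: Mean of empty slice.
  print(cam,"red n",k.sum(), "ang", np.degrees(np.arctan2(*P[k].mean(0)[::-1]))%360, P[k].mean(0))
  ret = um.true_divide(
```

View pics/s3.png

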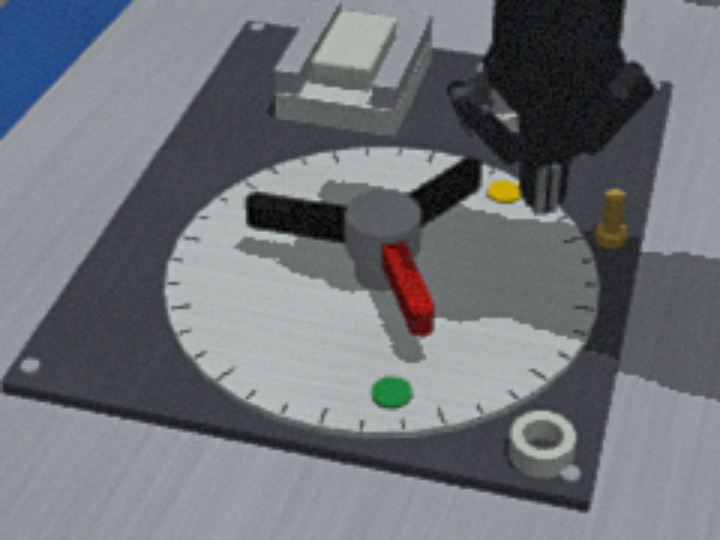

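Red arm (crop 410,285) is short of green (392,392). I'll measure precisely with a depth fit of all three arms.

```bash
cat >> h.py <<'E'
from scipy.optimize import minimize
def pts(f):
    z=f["z_map"]; v,u=np.nonzero(z>0); zz=z[v,u]; d=np.linalg.inv(f["mtx"])@np.stack([u,v,np.ones(len(u))])
    c=d*zz; c[1]*=-1;c[2]*=-1; V=f["view"]; return (V[:3,:3].T@(c-V[:3,3:4])).T, f["image"][v,u]
def fit(cam,a0):
    f=grab_frame(cam); P,C=pts(f); hsv=cv2.cvtColor(C[None],cv2.COLOR_RGB2HSV)[0].astype(int)
    r=np.hypot(P[:,0]-.598,P[:,1]-.107)
    g=(r>.09)&(r<.15)&(P[:,2]<.03)&(abs(hsv[:,0]-62)<13)&(hsv[:,1]>120)
    G=P[g].mean(0) if g.sum() else None
    k=(r>.036)&(r<.105)&(P[:,2]>.058)&(P[:,2]<.071)
    Q=P[k][:,:2]
    def cost(p):
        D=Q-p[:2]; a=np.arctan2(D[:,1],D[:,0])-p[2]; a=(a+np.pi/3)%(2*np.pi/3)-np.pi/3
        t=np.hypot(*D.T)*np.sin(a)*1e3; return np.minimum(t**2,200).sum()/len(Q)
    s=min((minimize(cost,[.598,.107,np.radians(a0+o)],method="Nelder-Mead",options=dict(xatol=1e-5,fatol=1e-4,initial_simplex=[[.598,.107,np.radians(a0+o)],[.601,.107,np.radians(a0+o)],[.598,.11,np.radians(a0+o)],[.598,.107,np.radians(a0+o+4)]])) for o in(-6,0,6)),key=lambda s:s.fun)
    print(cam,k.sum(),"wheel",s.x[:2].round(4),"arm",np.degrees(s.x[2]).round(2),"rms",s.fun**.5,"green",g.sum(),G)
    if G is not None:
        d=G[:2]-s.x[:2]; a=s.x[2]; print("  green ang",np.degrees(np.arctan2(d[1],d[0])),"y in wheel mm",1e3*(d@[-np.sin(a),np.cos(a)]))
E
python3 -c "
from h import *
fit('side',122);fit('side',122);fit('top',122);fit('top',122)"
```

```text
side 613 wheel [0.5982 0.1108] arm 123.72 rms 5.34234081866363 green 103 [0.55703158 0.21897715 0.0206403 ]
  green ang 110.82619710724967 y in wheel mm -25.819858529955034
side 613 wheel [0.5983 0.1108] arm 123.76 rms 5.242964044985535 green 101 [0.55695715 0.2187804  0.02064312]
  green ang 110.92894809478771 y in wheel mm -25.6818275595002
top 248 wheel [0.5975 0.1086] arm 124.2 rms 4.670427941050644 green 0 None
top 250 wheel [0.5976 0.1086] arm 124.14 rms 4.701638700395605 green 0 None
```

Arm 124°, green 110.9°: 13° more. I'll return to contact and push 2.6 rows.

```bash
python3 -m inch '{"hand":[-1,-1,-1,-1,-1,-1,-1,-1,-1,-1,-1,-1],"dp":[[0,0,0.8],[0,0.4,0.5],[0,0.4,0],[0,0.1,0],[0,0.1,0],[0.03,0.11,0],[0.03,0.11,0],[0.018,0.066,0],[0,0,0],[0,-0.5,0],[0,-0.5,-0.5],[0,0,-0.8]],"turn":[0,0,0,0,0,1,1,0.6,0,0,0,0]}'; python3 -m inch '{"hand":[-1],"dp":[[0,0,0]],"turn":[0]}'
python3 -c "
from h import *
fit('side',111);fit('top',111);fit('side',111)
f=grab_frame('side');cv2.imwrite('pics/s4.png',cv2.resize(f['image'][200:380,180:420,::-1],None,fx=3,fy=3))
print(ctrl.sense()['ee_pos'])"
```

```text
clock: 9.68
ee_pos: [0.493, 0.1512, 0.1273]
ee_rot: [0.595, 0.804, -0.002, -0.002]
force: [1.3, 0.2, 0.3]
opening: -0.0001
finger_force: 0.0
clock: 9.8
ee_pos: [0.4987, 0.1516, 0.133]
ee_rot: [0.595, 0.804, 0.002, 0.003]
force: [0.4, -0.8, 0.0]
opening: 0.0001
finger_force: 0.0
side 544 wheel [0.5977 0.111 ] arm 110.53 rms 5.094017290827359 green 101 [0.55678537 0.21907226 0.0207905 ]
  green ang 110.75236310340942 y in wheel mm 0.4474722568394781
top 260 wheel [0.5988 0.1091] arm 110.48 rms 4.796458040233127 green 0 None
side 527 wheel [0.598  0.1111] arm 110.79 rms 5.096676749865036 green 102 [0.55685189 0.21918365 0.02093373]
  green ang 110.84985022941376 y in wheel mm 0.11074631513585191
[0.49597757 0.1516438  0.12756473]
```

View pics/s4.png

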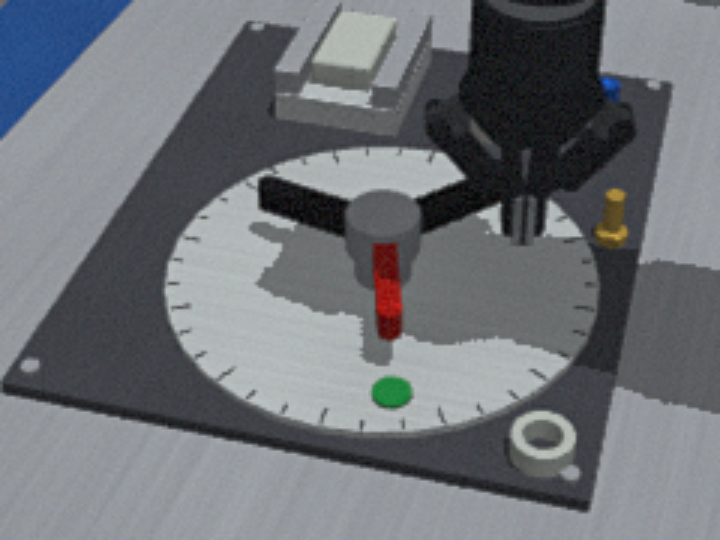

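Red arm is on green (arm at 388,290, disc at 392,392; error under 1 mm by the fit). Next is the lever: raise the hand and turn the tool back.

```bash
python3 -m inch '{"hand":[-1,-1,-1,-1,-1,-1,-1,-1,-1,-1,-1,-1],"dp":[[0,0,-0.5],[0,0,-0.5],[0,0,0],[0,0,0],[0,0,0],[0,0,0],[0,0,0],[0,0,0],[0,0,0],[0,0,0],[0,0,0],[0,0,0]],"turn":[-1,-1,-1,-1,-1,-1,-1,-1,-1,-1,-1,-1]}'; python3 -m inch '{"hand":[-1,-1,-1,-1,-1,-1,-1,-1,-1,-1,-1],"dp":[[0,0,0],[0,0,0],[0,0,0],[0,0,0],[0,0,0],[0,-0.6,0],[0,-0.7,0],[0,-0.8,0],[0,-0.8,0],[0,-0.6,0],[0,0,0]],"turn":[-1,-1,-1,-1,-0.6,0,0,0,0,0,0]}'
cat >> h.py <<'E'
def lev():
    L=[[d["xyz"] for d in nets.landmark_of("lever_pivot",c)[:1]] for c in ("top","side")]; print("pivot",L)
    for c in("top","side"):
        f=grab_frame(c);P,C=pts(f);hsv=cv2.cvtColor(C[None],cv2.COLOR_RGB2HSV)[0].astype(int)
        r=np.hypot(P[:,0]-.571,P[:,1]+.092)
        k=(r<.11)&(P[:,2]>.059)&(P[:,2]<.07)&(abs(hsv[:,0]-112)<14)&(hsv[:,1]>120)
        Q=P[k][:,:2]
        if len(Q)<10: print(c,"few",len(Q)); continue
        m=Q.mean(0);d=m-[.571,-.092]
        print(c,len(Q),m,"from pivot",np.degrees(np.arctan2(d[1],d[0]))%360,"axis",np.degrees(np.arctan2(*np.linalg.svd(Q-m)[2][0][::-1]))%180+180, "rmax",r[k].max())
    s=ctrl.sense();psi=180-2*np.degrees(np.arctan2(s["ee_rot"][0],s["ee_rot"][1]))
    d=s["ee_pos"][:2]-[.571,-.092];a=np.radians(psi);print("psi",psi,"r",d@[np.cos(a),np.sin(a)],"tool y",d@[np.sin(a),-np.cos(a)],s["ee_pos"],s["q"].round(2),s["force"].round(1))
E
python3 -c "
from h import *
grab_frame('top');grab_frame('side');lev()"
```

```text
clock: 11.5
ee_pos: [0.4959, 0.1517, 0.187]
ee_rot: [0.112, 0.994, -0.0, -0.001]
force: [0.1, -0.4, -1.4]
opening: -0.0003
finger_force: 0.0
clock: 12.88
ee_pos: [0.5322, -0.0571, 0.1869]
ee_rot: [-0.085, 0.996, 0.0, -0.001]
force: [0.1, -0.7, -0.6]
opening: -0.0
finger_force: 0.0
pivot [[[0.561, 0.2202, 0.0194]], [[0.5678, -0.0913, 0.0515]]]
top few 0
side 183 [ 0.5148534  -0.10059559] from pivot 188.70393998249392 axis 190.6251148861719 rmax 0.09492946536352617
psi 189.9881709577064 r 0.031437568154434395 tool y 0.04404378158485918 [ 0.53239975 -0.05407645  0.18826543] [-0.35 -0.1  -0.22  1.45  0.   -0.52] [-0.2 -0.1  0.2]
```

```bash
python3 -m inch '{"hand":[-1,-1,-1,-1,-1,-1,-1,-1,-1,-1],"dp":[[0.65,0,0],[0,0,0],[0,0,0.5],[0,0,0.6],[0,0,0.6],[0,0,0.57],[0,0,0],[0,-0.1,0],[0,-0.1,0],[0,-0.1,0]],"turn":[0,0,0,0,0,0,0,0,0,0]}'; python3 -m inch '{"hand":[-1,-1,-1,-1,-1,-1,-1],"dp":[[0.03,-0.11,0],[0.03,-0.11,0],[0.03,-0.11,0],[0.03,-0.11,0],[0.03,-0.11,0],[0.03,-0.11,0],[0,0,0]],"turn":[-1,-1,-1,-1,-1,-1,0]}'
python3 -c "
from h import *
grab_frame('top');f=grab_frame('side');lev();cv2.imwrite('pics/s5.png',cv2.resize(f['image'][160:340,200:440,::-1],None,fx=3,fy=3))"
```

```text
clock: 14.42
ee_pos: [0.4981, -0.0804, 0.0535]
ee_rot: [-0.086, 0.996, -0.0, 0.001]
force: [-0.5, 0.2, 0.4]
opening: -0.0001
finger_force: 0.0
clock: 15.3
ee_pos: [0.5026, -0.1205, 0.0527]
ee_rot: [-0.341, 0.94, -0.0, 0.0]
force: [-0.3, 0.2, -0.0]
opening: 0.0002
finger_force: 0.0
pivot [[[0.5991, 0.1112, 0.0014]], [[0.5706, -0.0896, 0.0569]]]
top few 1
side 97 [ 0.53562366 -0.11601887] from pivot 214.17465248574612 axis 219.42634427420197 rmax 0.0736927160670567
psi 219.86910754042898 r 0.07045975276304195 tool y 0.022765907060530943 [ 0.50232761 -0.11969415  0.05239525] [-0.49 -0.09 -0.46  1.2   0.   -1.18] [-0.1  0.7  0.2]
```

View pics/s5.png

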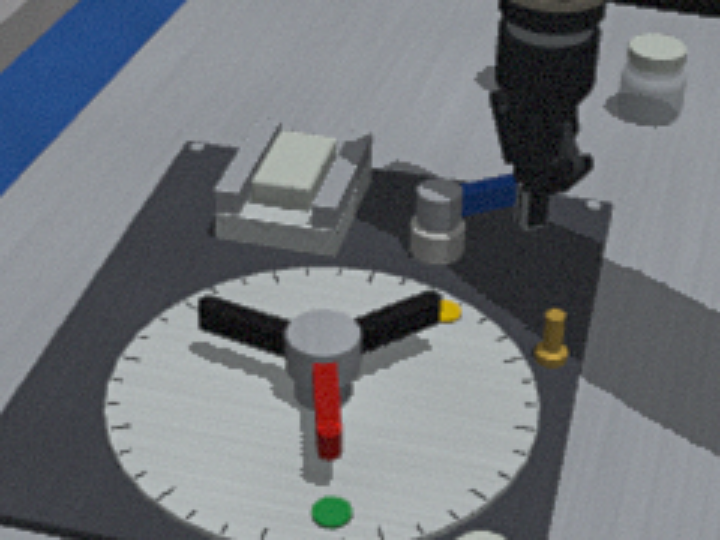

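The lever is turning with the finger (bar at 490,195). I'll continue.

```bash
python3 -m inch '{"hand":[-1,-1,-1,-1,-1,-1,-1,-1,-1],"dp":[[0.03,-0.11,0],[0.03,-0.11,0],[0.03,-0.11,0],[0.03,-0.11,0],[0.03,-0.11,0],[0.03,-0.11,0],[0.03,-0.11,0],[0.03,-0.11,0],[0,0,0]],"turn":[-1,-1,-1,-1,-1,-1,-1,-1,0]}'
python3 -c "
from h import *
lev();lev()"
```

```text
clock: 16.73
ee_pos: [0.5384, -0.1595, 0.0522]
ee_rot: [-0.642, 0.767, 0.0, -0.0]
force: [0.3, 0.1, 0.9]
opening: 0.0002
finger_force: 0.0
pivot [[[0.5748, -0.0921, 0.0554]], [[0.5701, -0.0933, 0.058]]]
top 60 [ 0.56443806 -0.12402345] from pivot 258.4197908179657 axis 267.7401389893612 rmax 0.04815472122397211
side 88 [ 0.55999423 -0.14247232] from pivot 257.6988864830795 axis 263.11191852376726 rmax 0.08446405548577261
psi 259.8213547686598 r 0.07222369236060769 tool y 0.020335351057392835 [ 0.53822148 -0.15949338  0.0523643 ] [-0.52  0.05 -0.32  1.2   0.   -1.91] [-0.   1.3 -0.6]
pivot [[[0.5693, -0.092, 0.0562]], [[0.7001, -0.116, 0.0422]]]
top 57 [ 0.56454108 -0.1242466 ] from pivot 258.67366936198306 axis 265.5521194317762 rmax 0.047676594696406574
side 84 [ 0.56036061 -0.14275109] from pivot 258.16004881979865 axis 262.7682059514706 rmax 0.08321074199533508
psi 259.87963093686574 r 0.07222508522244518 tool y 0.02035081446902349 [ 0.53827467 -0.15952534  0.05237506] [-0.52  0.05 -0.32  1.2   0.   -1.92] [ 0.3  0.1 -0.7]
```

```bash
python3 -m inch '{"hand":[-1,-1,-1],"dp":[[0.03,-0.11,0],[0.02,-0.055,0],[0,0,0]],"turn":[-1,-0.5,0]}'; python3 -m inch '{"hand":[-1,-1],"dp":[[0.01,-0.04,0],[0,0,0]],"turn":[-0.3,0]}';  python3 -m inch '{"hand":[-1,-1],"dp":[[0.01,-0.04,0],[0,0,0]],"turn":[-0.3,0]}'
python3 -c "
from h import *
lev()"
```

```text
clock: 17.5
ee_pos: [0.5476, -0.164, 0.0522]
ee_rot: [-0.691, 0.723, 0.0, 0.0]
force: [0.4, 1.2, -0.1]
opening: 0.0
finger_force: 0.1
clock: 17.75
ee_pos: [0.55, -0.1646, 0.0522]
ee_rot: [-0.7, 0.714, 0.0, 0.0]
force: [-1.4, -0.2, -0.7]
opening: 0.0001
finger_force: 0.5
clock: 18.0
ee_pos: [0.5525, -0.1653, 0.0522]
ee_rot: [0.71, -0.704, -0.0, -0.0]
force: [-1.0, 0.8, -0.8]
opening: 0.0002
finger_force: 0.5
pivot [[[0.5756, -0.0908, 0.057]], [[0.5693, -0.0924, 0.0524]]]
top 60 [ 0.57091418 -0.12563852] from pivot 269.853828211907 axis 276.78469149262304 rmax 0.051778690020026996
side 80 [ 0.57107174 -0.14547409] from pivot 270.07686452049217 axis 274.93657250920216 rmax 0.08667623322479023
psi -89.60203877221653 r 0.07323511332144393 tool y 0.019041460313021095 [ 0.55246767 -0.1653656   0.05231501] [-0.52  0.1  -0.27  1.2   0.   -2.1 ] [-0.5  1.5 -0.9]
```

```bash
for i in 1; do python3 -m inch '{"hand":[-1,-1],"dp":[[0.01,-0.03,0],[0,0,0]],"turn":[-0.2,0]}';  python3 -m inch '{"hand":[-1,-1],"dp":[[0.01,-0.03,0],[0,0,0]],"turn":[-0.2,0]}'; done | grep -E "ee_pos|force"
python3 -c "
from h import *
f=grab_frame('side');lev();cv2.imwrite('pics/s6.png',cv2.resize(f['image'][160:340,200:440,::-1],None,fx=3,fy=3))"
```

```text
ee_pos: [0.5532, -0.1657, 0.0522]
force: [-7.1, 2.1, 3.9]
finger_force: 3.9
ee_pos: [0.5535, -0.1659, 0.0522]
force: [-18.3, 2.6, 11.2]
finger_force: 9.0
pivot [[[0.5731, -0.0902, 0.0556]], [[0.5696, -0.0942, 0.0556]]]
top 59 [ 0.57077914 -0.12535719] from pivot 269.6206415714265 axis 271.849589763665 rmax 0.04855835376727606
side 79 [ 0.5712686  -0.14427768] from pivot 270.29437815117376 axis 276.367324402764 rmax 0.08381901808085614
psi -87.5781750646563 r 0.07314800737609464 tool y 0.02058934184143718 [ 0.55352001 -0.1659527   0.05219679] [-0.52  0.11 -0.26  1.21 -0.   -2.13] [-18.3   4.   10.8]
```

The force rise to 18 N shows the lever is at its stop. I'll back off in the lever's normal direction, raise the hand, and check.

```bash
python3 -m inch '{"hand":[-1,-1,-1,-1,-1,-1,-1],"dp":[[0,0.1,0],[0,0.5,0],[0,0,-0.6],[0,0,-0.8],[0,0.8,-0.8],[0,0.8,0],[0,0,0]],"turn":[0,0,0,0,0,0,0]}'
python3 -c "
from h import *
fit('side',111);fit('top',111);f=grab_frame('side');lev();cv2.imwrite('pics/s7.png',cv2.resize(f['image'][160:380,180:440,::-1],None,fx=2.7,fy=2.7))"
```

```text
clock: 19.82
ee_pos: [0.4266, -0.1722, 0.1812]
ee_rot: [0.721, -0.693, 0.001, -0.0]
force: [0.2, 0.2, -0.3]
opening: -0.0
finger_force: 0.0
side 582 wheel [0.598  0.1109] arm 110.82 rms 5.129627333433131 green 100 [0.55675024 0.21923641 0.02092179]
  green ang 110.83850354496569 y in wheel mm 0.04480803962749726
top 386 wheel [0.5978 0.1088] arm 110.88 rms 4.7638672293975475 green 41 [0.55591763 0.21913074 0.02136275]
  green ang 110.75843675172273 y in wheel mm -0.2461916346551373
pivot [[[0.5686, -0.0895, 0.0558]], [[0.5694, -0.0928, 0.0524]]]
top 152 [ 0.57199267 -0.14800918] from pivot 271.01536300706596 axis 272.91996527559996 rmax 0.09278421187086519
side 95 [ 0.57164219 -0.14961016] from pivot 270.6386574359907 axis 272.9822501905726 rmax 0.09378784697009498
psi -87.55836450253685 r 0.07367709418329452 tool y 0.1458304793428811 [ 0.42844068 -0.17182283  0.18019865] [-0.67 -0.33 -0.43  1.47  0.   -2.28] [-0.2 -0.1  1.3]
```

View pics/s7.png

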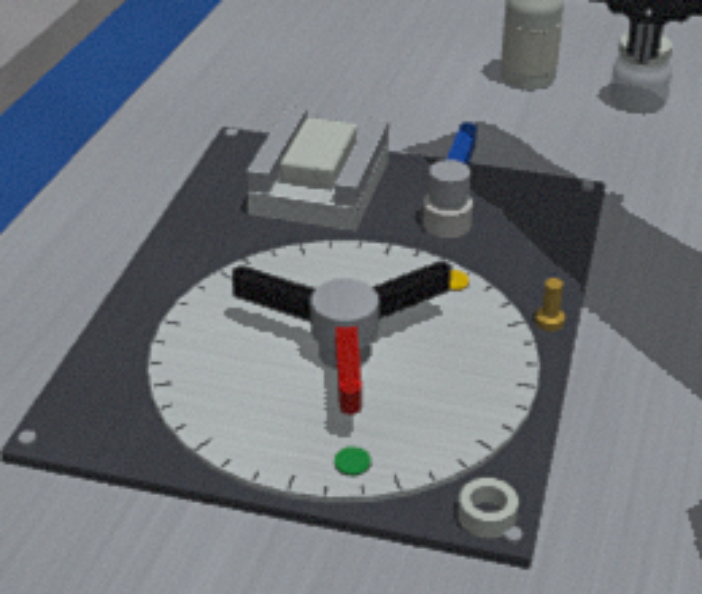

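The red arm (348,370) is in line with green (352,460), the lever (460,145) is at its stop at about 273°, and the bystanders haven't moved. Handing in.

```bash
python3 -m inch '{"hand":[-1,-1],"dp":[[0,0,0],[0,0,0]],"turn":[0,0]}' | head -1; python3 -c "
from station import ctrl
print(ctrl.sign_off())"
```

```text
clock: 20.42
the job is handed in; nothing more can be done
None
```

The job is handed in at about 20 s: the red arm points at the green mark (under 1 mm off by the camera fit) and the blue lever is pushed to its stop; the bystanders in the last picture look unmoved, but the hand-in returned no verdict.

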